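Press a jog-wheel blank: load the die, flip the catch, hold the lever down

ROBOT

A 7-joint arm with a two-finger parallel gripper is mounted at the origin on the work surface. World frame = base frame: x ahead of the robot, y to its left, z up, the work surface at z = 0. Lengths are in mm, angles in rad, forces in N, time in s.
With the tool pointing down it reaches from about 350 to 900 mm from the base axis. Payload 19.9 kg.
Tool frame: the origin (TCP) lies midway between the tips of the shut fingers; the grasp point (between the pads) lies 19 mm behind it; z points along the fingers, y is the direction in which the jaws open and shut (so a half turn about z gives the same grasp; the last joint's range is limited). The gripper opens to 85 mm and grips with 20 to 120 N. Pads are 22 mm wide; open, the fingers measure 114 mm over their backs; the gripper's body (76 mm by 85 mm) begins 54 mm behind the grasp point. The pads swing forward as they close: fully open they stand 13 mm farther back than shut.
Start: joints at [-1.246, 0.417, -0.01, 1.614, 0.005, 1.111, -0.053], TCP at [223.549, 583.631, 209.66] pointing down, gripper open.
Joint ranges: [-2.81, 2.81], [-0.39, 2.02], [-1.27, 1.25], [0.06, 2.57], [-1.19, 4.33], [0.19, 2], [-2.82, 2.82]. Speed limits (rad/s): [1.89, 1.89, 2.39, 2.39, 3.01, 3.01, 3.01].

INTERFACE

Orientations are given as a unit quaternion [x, y, z, w].
In Python, from bench import monitor, vision, manip, finder gives the robot as it stands. The module is installed in compiled form; this text tells all that it offers.
- The arm moves only by the tool carry_out, never from a script. Its argument "increments" is one flat list of numbers, 5 for each row, row after row: the opening, from 0 (shut) to 1 (fully open), then the shift along the world's x, y, z in m, then the turn about the world's z in rad. A call has 1 to 5 rows; each row shifts and turns the pose as measured when the row begins; what a row does not reach is not made up. A row lasts 1/8 s, in which the tool goes at most 62.5 mm and 10.7 degrees, less where a joint would pass 70% of its speed; a pose out of reach is approached as far as the arm can. A call with a gripper value outside its range is refused whole. The fingers move at their own pace and stop on an object; the grip force is fixed at half the most. Time passes only in rows, so rows that do not move let the fingers close. It gives the time, the measured TCP pose, the force and the opening at its end, in the units of the state.
- monitor.sense(): the state, without advancing time (a new reading comes with each control period).
- vision.read_camera(name): name is "scene" or "side" or "wrist"; returns the picture (420x560x3 uint8, red, green, blue); there is no depth.
- vision.camera_info(name): a dict with "fx", "fy", "cx", "cy" (pixels), "eye" and "attitude" of the camera in the world. Camera axes: x right, y up, looking along -z (the intrinsics and any distortion apply to the point x, -y, -z); pixel columns grow to the right and rows downward; lengths in mm; the calibration is good to about 2 mm. The wrist camera is an equidistant fisheye: a pixel r from the principal point sees the ray r / f radians off the axis. A picture is of the moment at which its call begins: read the wrist's pose just before it. camera_info takes no time and is no camera call; for the wrist camera it gives the pose at the moment of the call.
- manip.job_done(): hands the job in, once; it reports no verdict.
Trained networks look in the newest picture that a camera, given by its name, has taken for a name from the list of things; names that differ only in an ending like _2 or _b are one class to them, and where a whole thing is asked for, a point or a joint stands for the part that bears it (a point fixed in the world has none). Each returns a list of dicts, best first, with "score" (0 to 1); they miss things now and then, are a little off and sometimes report something else, mostly with a low value. They report only what shows in the picture. A call takes as long as a camera call. They do not tell look-alikes from the thing itself.
- finder.boxes_of(camera, thing): "box" ([left, top, right, bottom] in pixels, round what is visible of it).
- finder.cut_out(camera, thing): "pixels" (420x560 bool, what is visible of it) and "box" ([left, top, right, bottom] in pixels, round what is visible of it).
- finder.spot_point(camera, thing): "point" ([column, row] in pixels: a listed point, or the origin of a listed thing).
The state is a dict: "clock": time; "qpos": joint angles; "joint_vel": joint speeds; "joint_efforts": joint torques, N m; "tcp_pos": TCP position; "tcp_rot": TCP orientation; "contact_force": force on the tool from outside, world axes, zero at the start; "wrist_torque": the same for the moment, N m; "gripper_width": finger opening in mm.
Only numpy, scipy, OpenCV 4.12 (cv2) and the standard library are available. Lean on these libraries where they do the work, as an engineer would, in place of code of your own. Each camera call takes 0.05 s, during which the arm holds its last target. There are 200 camera calls.

TASK

On the editing desk, lay the larger round aluminium blank flat into the round die cavity of the hand press and let go of it. Then flip the press's safety catch fully over to the outside, pull the lever forward and down until its punch presses firmly on the blank, and finish while still holding the lever down like that. Leave the other blanks and everything else on the desk where they are.

Things in the scene. Friction and masses are not known exactly. Their poses are not given: they have to be found in the camera images.
- press: Bench hand press, bolted down, grey. Base 250 (x) x 170 (y) x 15 mm, spanning x -110..140, y -70..100 mm; origin on the desk; z up, -x is its front (towards the robot), +y its left; yaw up to 0.25 rad either way. Dark steel die block 80 x 80 mm on it at x = -45 mm, y = 0. The lever stands behind the die, the safety catch on the left side.
- die (a point): Centre of the floor of the round die cavity, 33 mm above the desk; cavity diameter 47 mm, 7 mm deep with a 2 mm chamfer, top of the die block 40 mm above the desk. Axes as the press. A seated round blank stands 7 mm proud of the die block.
- round_blank: The blank to be pressed: plain aluminium disc, 44 mm diameter, 14 mm thick, 57 g, lying flat on the desk. Origin at the centre of its underside, z its axis.
- small_blank: Bystander: smaller aluminium disc, 32 mm diameter, 14 mm thick; origin at the centre of its underside. Leave it.
- square_blank: Bystander: square aluminium blank 42 x 42 x 14 mm; origin at the centre of its underside. Leave it.
- catch (a joint): Angle (rad) of the safety catch about a shaft along the press's x. At the start 0 to 0.25: its ball-ended rod stands nearly upright and its steel bar lies across the front of the lever, blocking it. Grows as the rod is tipped outwards to the press's left (+y) and down; 1.57: rod level, pointing to +y, bar out of the way; stop 1.7. Takes about 2 N at the ball, stays where left.
- catch_ball (a point): Centre of the black ball, 20 mm diameter, at the end of the catch's thumb rod (10 mm diameter), 45 mm from the shaft's axis.
- catch_axis (a point): Point on the catch's shaft axis at the foot of the rod; in the press's frame x = 5, y = 75, z = 125 mm. Axes turn with the catch; z runs up the rod to the ball. Shaft 12 mm diameter, from 10 mm in front of this point to 90 mm behind it (+x); below it two posts 22 mm wide, tops 130 mm above the desk, the front one 17 to 29 mm behind this point.
- lever: Press lever. Origin on its hinge axis (level, along the press's y), in the press's frame x = 100, y = 0, z = 75 mm; its z runs along the arm to the crossbar. Upright at the start, sprung; pulls forward (to the press's -x) and down. Level (1.57 rad from upright) the punch lies flat on a seated blank; stop at 1.66. Springs back when let go: about 3 N at the crossbar when up, 6 N when level.
- handle (a point): Middle of the lever's black crossbar: round bar, 20 mm diameter, 150 mm long along the press's y, 220 mm from the hinge axis; 295 mm above the desk when up, 75 mm when level. The arm (18 mm wide in y, 14 mm thick) joins it in the middle, so it can be gripped on either side, 25 to 65 mm from the middle.
- punch (a point): Centre of the face of the flat steel punch, 30 mm diameter, fixed on the front of the lever's arm 145 mm from the hinge; the face lies 28 mm from the arm's middle line and points down when the lever is level. It meets a seated blank 47 mm above the desk.
- mug: Bystander: white mug, 80 mm across, 90 mm high; origin under its centre.
- mouse: Bystander: black computer mouse, 110 x 60 x 34 mm; origin under its centre.
- cassette: Bystander: grey tape cassette, 66 x 48 x 12 mm, lying flat; origin under its centre.
- screwdriver: Bystander: screwdriver lying on the desk; origin under its middle.
- lens: Bystander: black camera lens, 68 mm diameter, 62 mm high, standing on end; origin under its centre.
Things that resemble listed ones, but are neither listed nor needed, are in the scene too. Leave any black look-alike of the screwdriver alone. Leave any pink look-alike of the round_blank alone.

How it is judged:
By the outcome, as a careful person would: the job done as asked, in the order asked, and still so for the second after the job is handed in, while the arm keeps its last pose, push and grip.
It also fails if it takes over 72 s, if anything falls off the work surface, if the arm or the gripper's body presses on something with over 40 N, if the wrist force passes 120 N, or if a joint passes its speed limit or range.

## Working session

There is one attempt and no reset: what is moved stays moved. The work goes in short steps, Python scripts to look and compute and a tool call to move; the robot and the scene stay as the last step left them, time stands still between calls to the robot, and variables do not carry over. Pictures are saved under pics/ and viewed, about 8 in all and at most 12, crops included, and the job is handed in when it is done.

Besides the shell and the picture viewer there is one more tool, called after "Call:" as name(argument=value, ...) on one line, values as JSON. carry_out: Moves the arm, as the interface text tells. Its arguments: {"type":"object","properties":{"increments":{"type":"array"}},"required":["increments"]}

```bash
mkdir -p pics
cat > h.py <<'E'
import numpy as np, cv2
from bench import monitor, vision, manip, finder
from scipy.spatial.transform import Rotation as R
def rays(cam,pts,info=None):
    i=info or vision.camera_info(cam)
    p=np.atleast_2d(np.array(pts,float))
    x=(p[:,0]-i['cx'])/i['fx']; y=(p[:,1]-i['cy'])/i['fy']
    if cam=='wrist':
        r=np.hypot(x,y)+1e-12; d=np.c_[np.sin(r)*x/r,np.sin(r)*y/r,np.cos(r)]
    else:
        d=np.c_[x,y,np.ones(len(x))]
        D=i.get('distortion')
        if D is not None:
            K=np.array([[i['fx'],0,i['cx']],[0,i['fy'],i['cy']],[0,0,1.]])
            u=cv2.undistortPoints(p[:,None,:],K,np.array(D,float))[:,0]; d=np.c_[u,np.ones(len(x))]
    d=d*[1,-1,-1]
    A=np.array(i['attitude'],float)
    M=R.from_quat(A).as_matrix() if A.size==4 else A.reshape(3,3)
    return np.array(i['eye'],float), d@M.T
def onz(cam,pts,z,info=None):
    e,d=rays(cam,pts,info); return e+d*((z-e[2])/d[:,2])[:,None]
def tri(obs):
    A=np.zeros((3,3));b=np.zeros(3)
    for cam,p,info in obs:
        e,d=rays(cam,[p],info); d=d[0]/np.linalg.norm(d[0]); P=np.eye(3)-np.outer(d,d); A+=P;b+=P@e
    x=np.linalg.solve(A,b); return x
def snap(cam,name):
    im=vision.read_camera(cam); cv2.imwrite(f'pics/{name}.png',im[:,:,::-1]); return im
E
python3 - <<'E'
from h import *
np.set_printoptions(precision=1,suppress=True)
print(monitor.sense())
ims=[]
for c in ['scene','side','wrist']:
    ims.append(snap(c,c+'0')); print(c,vision.camera_info(c))
    for t in ['round_blank','small_blank','square_blank','die','catch_ball','catch_axis','handle','lever','punch','press']:
        r=finder.spot_point(c,t)
        print(t,[(np.round(q['point'],1).tolist(),round(q['score'],2)) for q in r[:3]])
E
```

```text
{'clock': 0.0, 'qpos': array([-1.2,  0.4, -0. ,  1.6,  0. ,  1.1, -0.1]), 'joint_vel': array([0., 0., 0., 0., 0., 0., 0.]), 'joint_efforts': array([ -0. , -86.4,   0.7, -43.5,   0. ,   0. ,  -0. ]), 'tcp_pos': array([223.4, 583.3, 209. ]), 'tcp_rot': array([ 0.2,  1. , -0. , -0. ]), 'contact_force': array([0. , 0.5, 0.3]), 'wrist_torque': array([-0. , -0. ,  0.1]), 'gripper_width': 85.43948872181808}
scene {'fx': 516.0013899525067, 'fy': 516.0013899525067, 'cx': 280.5415998628649, 'cy': 211.98551745219987, 'eye': array([1610.8, -396. , 1283.5]), 'attitude': array([0.3, 0.2, 0.5, 0.7])}
round_blank [([232.5, 269.3], 0.61), ([211.6, 289.1], 0.47)]
small_blank [([179.4, 283.3], 0.46)]
square_blank [([211.7, 257.1], 0.66), ([179.8, 282.0], 0.58)]
die [([314.7, 244.9], 0.88)]
catch_ball [([350.7, 216.1], 0.63), ([399.2, 226.3], 0.61)]
catch_axis [([348.5, 227.0], 0.69), ([334.3, 225.7], 0.33)]
handle [([337.4, 215.4], 0.58), ([212.5, 256.8], 0.24)]
lever [([333.8, 264.9], 0.94)]
punch [([335.4, 228.3], 0.87)]
press [([321.3, 261.6], 0.88), ([351.9, 217.4], 0.24), ([314.2, 243.1], 0.17)]
s
[... 251 characters left out ...]
, ([374.1, 281.9], 0.44)]
small_blank [([385.7, 312.0], 0.54)]
square_blank [([332.2, 300.7], 0.81)]
die [([279.8, 209.1], 0.85)]
catch_ball [([277.5, 155.8], 0.72)]
catch_axis [([276.3, 173.8], 0.48)]
handle [([319.2, 127.6], 0.66)]
lever [([320.3, 183.7], 0.96), ([277.9, 155.0], 0.52)]
punch [([313.1, 149.4], 0.71)]
press [([294.5, 214.2], 0.92)]
wrist {'fx': 325.19226210127806, 'fy': 325.19226210127806, 'cx': 282.35776239788845, 'cy': 216.96896456506218, 'eye': array([160.9, 607.5, 374.1]), 'attitude': array([-0.1, -0.1,  0.6,  0.8])}
round_blank []
small_blank []
square_blank [([4.3, 389.5], 0.53)]
die []
catch_ball []
catch_axis []
handle []
lever [([6.4, 393.1], 0.7)]
punch []
press []
```

View pics/scene0.png

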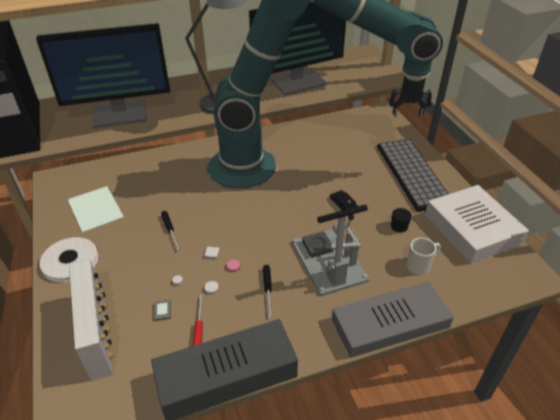

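View pics/side0.png

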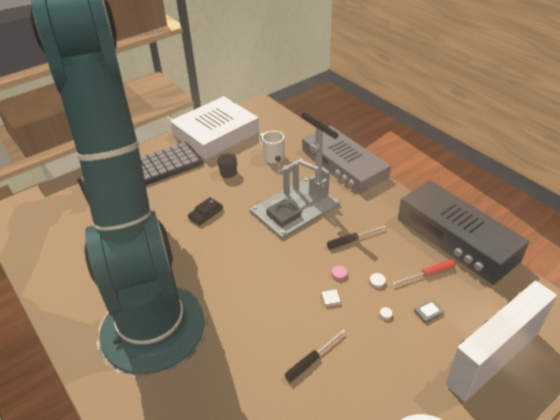

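Scene view: the round blank is at about (211,287), the pink look-alike at (233,266), small blank (178,281), square (212,253), press around (330,250). In the side view the round blank is at (378,281) and the pink one at (340,273).

Run:
```python
from h import *
from scipy.optimize import least_squares
np.set_printoptions(precision=1,suppress=True)
for c in ['scene','side']:
    vision.read_camera(c)
    for t,z in [('round_blank',7),('small_blank',7),('square_blank',7),('screwdriver',8),('mouse',17),('lens',31),('mug',45)]:
        for q in finder.cut_out(c,t)[:3]:
            m=q['pixels']; v,u=np.nonzero(m)
            if len(u): print(c,t,round(q['score'],2),len(u),(u.mean().round(1),v.mean().round(1)),onz(c,[[u.mean(),v.mean()]],z)[0])
S={'die':(314.7,244.9),'catch_axis':(348.5,227.),'handle':(337.4,215.4),'lever':(333.8,264.9),'punch':(335.4,228.3),'press':(321.3,261.6),'catch_ball':(350.7,216.1)}
T={'die':(279.8,209.1),'catch_axis':(276.3,173.8),'handle':(319.2,127.6),'lever':(320.3,183.7),'punch':(313.1,149.4),'press':(294.5,214.2),'catch_ball':(277.5,155.8)}
L={'die':(-45,0,33),'catch_axis':(5,75,125),'handle':(100,0,295),'lever':(100,0,75),'punch':(72,0,220),'press':(0,0,0)}
for k in S: print(k,tri([('scene',S[k],None),('side',T[k],None)]))
def model(p,k):
    c,s=np.cos(p[2]),np.sin(p[2]); a=p[3]
    l=np.array(L[k]) if k in L else np.array([5,75+45*np.sin(a),125+45*np.cos(a)])
    return np.array([p[0]+c*l[0]-s*l[1],p[1]+s*l[0]+c*l[1],l[2]])
def res(p):
    o=[]
    for cam,D in (('scene',S),('side',T)):
        for k in D:
            e,d=rays(cam,[D[k]]); d=d[0]/np.linalg.norm(d[0]); v=model(p,k)-e; o+=list(v-d*(v@d))
    return np.array(o)
r=least_squares(res,[600,100,0,.1],loss='soft_l1',f_scale=4)
print('press',r.x[:2],r.x[2:].round(3)); print(np.linalg.norm(res(r.x).reshape(-1,3),axis=1))
for k in S: print(k,model(r.x,k))
```

```text
scene round_blank 0.6 140 (np.float64(233.0), np.float64(265.0)) [ 502.4 -176.2    7. ]
scene round_blank 0.53 153 (np.float64(211.0), np.float64(287.2)) [ 567.9 -266.3    7. ]
scene round_blank 0.4 784 (np.float64(340.0), np.float64(225.4)) [451.6 229.6   7. ]
scene small_blank 0.63 78 (np.float64(176.8), np.float64(279.6)) [ 500.8 -361.4    7. ]
scene square_blank 0.67 398 (np.float64(400.1), np.float64(219.0)) [494.5 444.8   7. ]
scene square_blank 0.61 146 (np.float64(211.5), np.float64(252.5)) [ 424.4 -229.1    7. ]
scene screwdriver 0.78 218 (np.float64(197.7), np.float64(330.4)) [ 711.7 -341.2    8. ]
scene screwdriver 0.71 216 (np.float64(266.8), np.float64(278.7)) [595.3 -90.4   8. ]
scene screwdriver 0.46 172 (np.float64(166.4), np.float64(220.5)) [ 219.5 -343.4    8. ]
scene mouse 0.88 339 (np.float64(343.4), np.float64(200.0)) [342.5 291.6  17. ]
scene mouse 0.3 64 (np.float64(177.0), np.float64(279.4)) [ 509.  -360.9   17. ]
scene lens 0.78 427 (np.float64(400.1), np.float64(218.8)) [514.7 429.6  31. ]
scene mug 0.75 891 (np.float64(421.1), np.float64(255.1)) [699.8 400.
[... 891 characters left out ...]
(np.float64(227.2), np.float64(164.8)) [523.6 427.4  31. ]
side mug 0.6 718 (np.float64(272.1), np.float64(145.9)) [703.7 401.3  45. ]
side mug 0.25 375 (np.float64(432.9), np.float64(270.0)) [ 692.9 -358.9   45. ]
die [523.6 110.1  32.7]
catch_axis [566.9 196.6 113.6]
handle [668.1 102.7 290.6]
lever [671.5 100.9  78.4]
punch [649.1 109.  217.7]
press [573.2 108.5  -8.5]
catch_ball [577.8 196.4 176.4]
press [570.7 108. ] [-0.   0.3]
[ 9.5 10.2  6.3  3.3  7.5  8.   5.8 11.6 17.2  4.3  6.2  3.5  4.4  7.3]
die [525.7 109.3  33. ]
catch_axis [577.9 182.8 125. ]
handle [670.6 105.  295. ]
lever [670.6 105.   75. ]
punch [642.7 105.9 220. ]
press [570.7 108.    0. ]
catch_ball [578.3 197.7 167.5]
```

Call:
carry_out(increments=[1,0.023,-0.056,0,-0.17,1,0.023,-0.056,0,-0.17,1,0.023,-0.056,0,-0.17,1,0.023,-0.056,0,-0.17,1,0.023,-0.056,0,-0.17])

```text
clock: 3.08
tcp_pos: [338.6, 298.4, 209.1]
tcp_rot: [0.579, 0.815, 0.001, -0.001]
contact_force: [1.0, -0.4, 0.5]
gripper_width: 86.1
```

Call:
carry_out(increments=[1,0.023,-0.056,0,-0.17,1,0.023,-0.056,0,-0.17,1,0.023,-0.056,0,0,1,0.023,-0.056,0,0,1,0.023,-0.056,0,0])

```text
clock: 3.7
tcp_pos: [456.2, 9.4, 211.0]
tcp_rot: [0.714, 0.7, 0.004, -0.0]
contact_force: [1.2, 1.0, 0.2]
gripper_width: 85.3
```

Call:
carry_out(increments=[1,0.023,-0.056,0,0,1,0.023,-0.056,0,0,1,0.023,-0.056,0,0,1,0.023,-0.056,0,0,1,0.023,-0.056,0,0])

```text
clock: 4.32
tcp_pos: [574.9, -279.3, 212.0]
tcp_rot: [0.712, 0.702, 0.006, 0.0]
contact_force: [1.7, 1.6, 0.9]
gripper_width: 85.5
```

Run:
```python
from h import *
np.set_printoptions(precision=1,suppress=True)
i=vision.camera_info('wrist'); snap('wrist','w1')
for t in ['round_blank','small_blank','square_blank']:
  for q in finder.cut_out('wrist',t)[:3]:
    m=q['pixels'];v,u=np.nonzero(m)
    if len(u): print(t,round(q['score'],2),len(u),u.mean().round(1),v.mean().round(1),onz('wrist',[[u.mean(),v.mean()]],10,i)[0])
print(monitor.sense()['tcp_pos'],i['eye'])
```

```text
round_blank 0.77 1218 218.9 101.6 [ 508.3 -177.    10. ]
round_blank 0.61 1133 277.5 178.3 [ 572.7 -266.5   10. ]
small_blank 0.79 517 226.3 255.1 [ 508.2 -359.4   10. ]
square_blank 0.83 1289 156.3 150.9 [ 430.4 -229.2   10. ]
[ 573.6 -278.7  211.4] [ 575.8 -212.7  376.9]
```

View pics/w1.png

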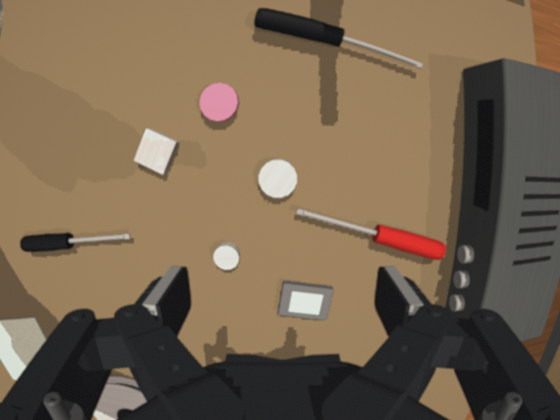

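The round blank is at (277,178), clear of the pink disc (218,101) and the red screwdriver's tip (298,212). Descending to it.

Call:
carry_out(increments=[1,-0.002,0.012,-0.05,0.014,1,0,0,-0.055,0,1,0,0,-0.055,0,1,0,0,-0.03,0,1,0,0,0,0])

```text
clock: 5.15
tcp_pos: [573.1, -257.5, 18.7]
tcp_rot: [0.705, 0.709, 0.008, 0.001]
contact_force: [-0.4, -0.1, 0.9]
gripper_width: 85.5
```

Run:
```python
from h import *
np.set_printoptions(precision=1,suppress=True)
i=vision.camera_info('wrist'); snap('wrist','w2')
for q in finder.cut_out('wrist','round_blank')[:3]:
    m=q['pixels'];v,u=np.nonzero(m)
    if len(u): print(round(q['score'],2),len(u),u.mean().round(1),v.mean().round(1),q['box'],onz('wrist',[[u.mean(),v.mean()]],10,i)[0])
print(monitor.sense()['tcp_pos'],i['eye'])
```

```text
0.71 4483 278.8 262.3 [239.6, 227.0, 317.1, 300.1] [ 572.6 -265.2   10. ]
0.58 4840 163.2 109.8 [124.8, 72.7, 203.2, 148.2] [ 508.7 -177.5   10. ]
0.52 751 365.0 330.5 [315.0, 316.5, 529.7, 353.3] [ 629.3 -315.3   10. ]
[ 574.5 -258.7   21.3] [ 572.1 -191.4  183.8]
```

Call:
carry_out(increments=[1,-0.001,-0.008,0,0,1,0,0,-0.016,0,0,0,0,0,0,0,0,0,0,0,0,0,0,0,0])

```text
clock: 5.88
tcp_pos: [575.4, -267.6, 8.1]
tcp_rot: [0.705, 0.709, 0.01, 0.005]
contact_force: [0.8, -0.3, 0.2]
gripper_width: 32.1
```

Call:
carry_out(increments=[0,0,0,0,0,0,0,0,0,0])

```text
clock: 6.12
tcp_pos: [575.6, -267.6, 8.3]
tcp_rot: [0.705, 0.709, 0.01, 0.005]
contact_force: [-0.9, -1.3, 0.1]
gripper_width: 0.3
```

Run:
```python
from h import *
i=vision.camera_info('wrist'); snap('wrist','w3')
s=monitor.sense();print(s['tcp_pos'],s['contact_force'],s['gripper_width'])
```

```text
[ 575.57453889 -267.60910848    8.28492868] [-0.55913569  0.73586151  0.35646744] -0.24162638686026036
```

View pics/w3.png

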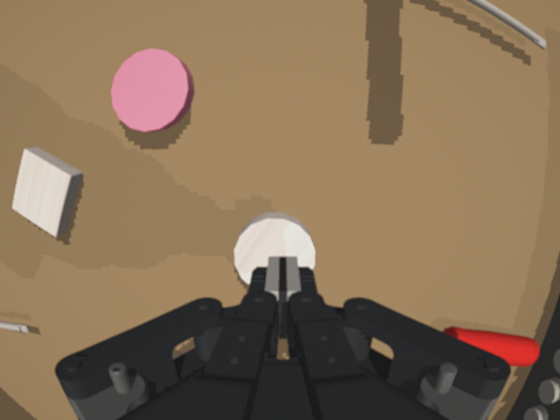

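The fingers shut just above the blank (centre about (275,252)), so this grip was too high. Opening and remeasuring.

Call:
carry_out(increments=[1,0,0,0,0,1,0,0,0,0,1,0,0,0,0,1,0,0,0,0])

```text
clock: 6.68
tcp_pos: [575.6, -267.6, 8.3]
tcp_rot: [0.705, 0.709, 0.01, 0.005]
contact_force: [0.8, 0.1, -0.4]
gripper_width: 72.3
```

Run:
```python
from h import *
np.set_printoptions(precision=1,suppress=True)
i=vision.camera_info('wrist'); snap('wrist','w4')
for q in finder.cut_out('wrist','round_blank')[:2]:
    m=q['pixels'];v,u=np.nonzero(m)
    if len(u): print(round(q['score'],2),len(u),q['box'],onz('wrist',[[u.mean(),v.mean()]],10,i)[0])
s=monitor.sense();print(s['tcp_pos'],s['contact_force'],s['gripper_width'],i['eye'],R.from_quat(i['attitude']).as_matrix())
print(R.from_quat(s['tcp_rot']).as_matrix())
```

```text
0.69 5474 [110.8, 51.4, 194.1, 134.5] [ 509.1 -177.8   10. ]
0.61 5280 [230.6, 211.6, 318.5, 292.7] [ 572.4 -265.3   10. ]
[ 575.6 -267.6    8.3] [-0.2 -0.3  0.3] 84.314415359735 [ 573.1 -201.   173.2] [[ 1.  -0.  -0. ]
 [ 0.   1.   0.3]
 [ 0.  -0.3  1. ]]
[[-0.  1.  0.]
 [ 1.  0.  0.]
 [ 0.  0. -1.]]
```

Call:
carry_out(increments=[1,-0.003,0.001,-0.004,0,1,0,0,-0.004,0,1,0,0,-0.001,0,0,0,0,0,0,0,0,0,0,0])

```text
clock: 7.4
tcp_pos: [572.2, -266.5, -1.5]
tcp_rot: [0.705, 0.709, 0.01, 0.005]
contact_force: [-0.0, 0.2, 0.5]
gripper_width: 51.5
```

Call:
carry_out(increments=[0,0,0,0,0,0,0,0,0,0,0,0,0,0,0])

```text
clock: 7.78
tcp_pos: [572.4, -266.5, -1.3]
tcp_rot: [0.705, 0.709, 0.01, 0.005]
contact_force: [-0.4, 0.2, 0.9]
gripper_width: 0.3
```

Run:
```python
from h import *
np.set_printoptions(precision=2,suppress=True)
i=vision.camera_info('wrist'); a=snap('wrist','w5'); b=snap('side','s5'); c=snap('scene','c5')
s=monitor.sense();print(s['tcp_pos'],s['gripper_width'],i['eye'])
z=cv2.resize(b[160:340,270:500],(460,360),interpolation=cv2.INTER_CUBIC)
z2=cv2.resize(c[210:330,150:270],(360,360),interpolation=cv2.INTER_CUBIC)
w=cv2.resize(a[150:400,150:420],(389,360)); w=w[:,:]
top=np.hstack([z,z2]); cv2.imwrite('pics/m5.png',np.hstack([cv2.resize(w,(250,231)),np.zeros((231,10,3),np.uint8)] )[:,:,::-1])
canvas=np.zeros((591,820,3),np.uint8)[:,:800]; 
canvas[:360,:460]=z; canvas[:360,460:800]=z2[:,:340]; canvas[360:591,:250]=cv2.resize(w,(250,231))
cv2.imwrite('pics/m5.png',canvas[:,:,::-1])
```

```text
[ 572.33 -266.52   -1.38] -0.0018619121936816654 [ 569.86 -199.94  163.51]
```

View pics/m5.png

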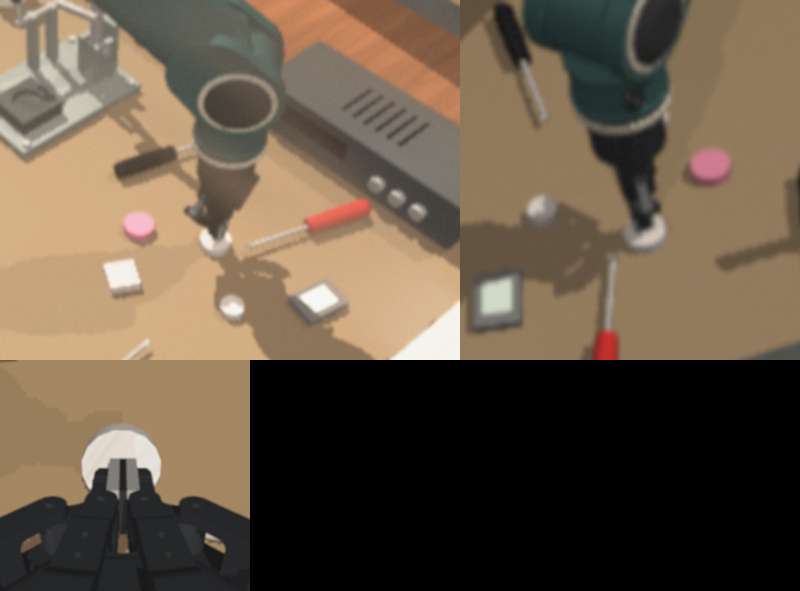

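Run:
```python
from h import *
np.set_printoptions(precision=2,suppress=True)
i=vision.camera_info('wrist'); s=monitor.sense()
M=R.from_quat(i['attitude']).as_matrix(); T=R.from_quat(s['tcp_rot']).as_matrix()
print(T)
def proj(p):
    d=(np.array(p)-i['eye'])@M*[1,-1,-1]; th=np.arctan2(np.hypot(d[0],d[1]),d[2]); a=d[:2]/np.hypot(*d[:2])
    return i['cx']+i['fx']*th*a[0], i['cy']+i['fy']*th*a[1]
for b in (0,10,20,30):
  p=s['tcp_pos']-T[:,2]*b; print(b,p,proj(p), proj(p+T[:,0]*11),proj(p-T[:,0]*11))
for p in [(571,-266.5,14),(571,-244.5,14),(571,-288,14)]: print(p,proj(p))
im=cv2.imread('pics/w5.png'); g=im[190:300,282].astype(int).sum(1); print(g.tolist())
g=im[190:330,276].astype(int).sum(1); print(g.tolist())
```

```text
[[-0.01  1.    0.02]
 [ 1.    0.01  0.01]
 [ 0.01  0.02 -1.  ]]
0 [ 572.33 -266.52   -1.38] (np.float64(279.8553551302248), np.float64(255.6370769480377)) (np.float64(279.8170795363376), np.float64(236.61324606995208)) (np.float64(279.8973751041116), np.float64(273.7856441089762))
10 [ 572.12 -266.6     8.62] (np.float64(279.711170763553), np.float64(262.9944529146728)) (np.float64(279.6652015253567), np.float64(243.07320261449084)) (np.float64(279.76119107480594), np.float64(281.89921495631813))
20 [ 571.91 -266.68   18.62] (np.float64(279.55114083703126), np.float64(271.1963038256815)) (np.float64(279.49560371525234), np.float64(250.31454681199193)) (np.float64(279.61099597683767), np.float64(290.89126958444865))
30 [ 571.7  -266.75   28.62] (np.float64(279.37275203494335), np.float64(280.3843914784803)) (np.float64(279.3052013267428), np.float64(258.4794958257774)) (np.float64(279.4447911335392), np.float64(300.8963795510832))
(571, -266.5, 14) (np.float64(277.6202255466921), np.float64(267.0417326144356))
(571, -244.5, 14) (np.float64(277.72163088140485), np.float64(225.025193189
[... 625 characters left out ...]
, 160]
[397, 400, 399, 400, 399, 401, 400, 400, 399, 400, 401, 402, 399, 400, 393, 384, 371, 371, 368, 371, 374, 370, 373, 372, 368, 367, 372, 372, 394, 423, 447, 452, 453, 451, 459, 507, 595, 649, 647, 638, 636, 635, 633, 635, 639, 641, 641, 644, 647, 649, 650, 651, 647, 647, 648, 650, 651, 652, 654, 656, 655, 658, 655, 657, 651, 620, 525, 417, 374, 371, 376, 376, 376, 377, 375, 376, 376, 376, 376, 378, 377, 376, 375, 374, 376, 379, 378, 377, 374, 373, 377, 375, 374, 376, 375, 375, 376, 374, 373, 375, 413, 489, 530, 538, 520, 463, 385, 328, 299, 262, 209, 149, 111, 100, 101, 97, 97, 97, 92, 95, 94, 103, 100, 100, 101, 99, 105, 104, 102, 109, 110, 107, 108, 109, 105, 110, 109, 110, 107, 110]
```

Call:
carry_out(increments=[0,0,0,-0.003,0,0,0,0,-0.002,0])

```text
clock: 8.18
tcp_pos: [572.4, -266.5, -6.6]
tcp_rot: [0.705, 0.709, 0.01, 0.005]
contact_force: [0.0, 0.2, 1.4]
gripper_width: -0.0
```

Call:
carry_out(increments=[0,0,0,-0.003,0,0,0,0,-0.001,0])

```text
clock: 8.43
tcp_pos: [572.7, -266.6, -7.5]
tcp_rot: [0.705, 0.709, 0.011, 0.004]
contact_force: [-10.3, 6.6, 23.6]
gripper_width: 0.1
```

Contact at reported z ≈ −7 with a 14 mm blank, so the real shut tips sit about 21 mm behind the reported TCP, which agrees with the wrist picture. Regrasping with that correction.

Call:
carry_out(increments=[1,0,0,0.006,0,1,0,0,0,0,1,0,0,0,0,1,0,0,0,0,1,0,0,0,0])

```text
clock: 9.05
tcp_pos: [572.5, -266.5, -2.0]
tcp_rot: [0.705, 0.709, 0.011, 0.004]
contact_force: [0.3, -0.1, -0.2]
gripper_width: 85.3
```

Call:
carry_out(increments=[1,-0.001,0,-0.008,0,1,0,0,-0.006,0,0,0,0,-0.001,0,0,0,0,0,0,0,0,0,0,0])

```text
clock: 9.68
tcp_pos: [571.1, -266.5, -18.2]
tcp_rot: [0.705, 0.709, 0.011, 0.004]
contact_force: [-2.1, 1.9, 7.2]
gripper_width: 41.7
```

Call:
carry_out(increments=[0,0,0,0,0,0,0,0,0,0,0,0,0,0,0])

```text
clock: 10.05
tcp_pos: [571.3, -266.6, -17.8]
tcp_rot: [0.705, 0.709, 0.011, 0.004]
contact_force: [-0.1, -0.1, -0.0]
gripper_width: 41.2
```

Call:
carry_out(increments=[0,0,0,0.03,0,0,0,0,0.055,0,0,0,0,0.055,0,0,-0.009,0.055,0,0,0,-0.009,0.055,0,0])

```text
clock: 10.68
tcp_pos: [551.7, -158.0, 126.1]
tcp_rot: [0.707, 0.707, 0.011, 0.005]
contact_force: [1.9, 0.4, -0.9]
gripper_width: 41.4
```

Call:
carry_out(increments=[0,-0.009,0.055,0,0,0,-0.009,0.055,0,0,0,-0.009,0.055,0,0,0,0,0.028,0,0,0,0,0,0,0])

```text
clock: 11.3
tcp_pos: [522.5, 45.7, 126.8]
tcp_rot: [0.705, 0.709, 0.012, 0.004]
contact_force: [-0.2, -0.8, 0.2]
gripper_width: 41.2
```

Run:
```python
from h import *
np.set_printoptions(precision=1,suppress=True)
s=monitor.sense();i=vision.camera_info('wrist'); snap('wrist','w6')
print(s['tcp_pos'],s['gripper_width'],s['contact_force'],i['eye'])
for t,z in [('die',33),('catch_axis',125),('catch_ball',165),('press',0),('lever',75)]:
    for q in finder.spot_point('wrist',t)[:2]: print(t,round(q['score'],2),q['point'],onz('wrist',[q['point']],z,i)[0])
```

```text
[522.5  45.7 126.8] 41.183769913581216 [-0.2 -0.8  0.2] [519.7 111.7 291.9]
catch_axis 0.73 [384.6, 5.8] [578.1 184.8 125. ]
press 0.97 [334.8, 132.3] [573.5 112.3   0. ]
lever 0.78 [477.4, 140.2] [673.2 114.2  75. ]
```

View pics/w6.png

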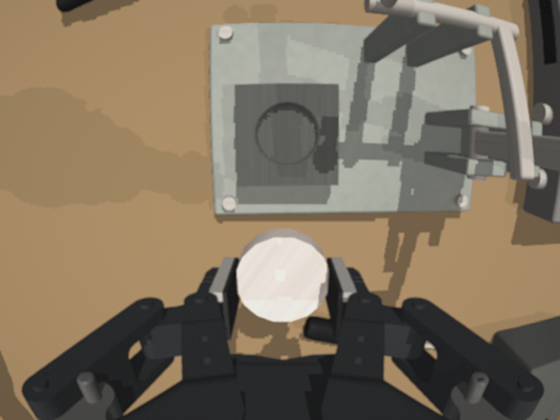

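The blank is held flat and centred at about (282,277). The die block's corners are near (235,85) to (338,185) and the cavity circle is near (288,133). Measuring both in the same picture.

Run:
```python
from h import *
np.set_printoptions(precision=1,suppress=True)
i=vision.camera_info('wrist'); im=cv2.imread('pics/w6.png'); g=cv2.cvtColor(im,cv2.COLOR_BGR2GRAY)
# held blank
m=(g>185).astype(np.uint8); n,l,st,ce=cv2.connectedComponentsWithStats(m); 
k=l[281,282]; print('blank comp',st[k],ce[k])
cs=cv2.findContours((l==k).astype(np.uint8),0,1)[0]; c=cv2.convexHull(max(cs,key=len))[:,0].astype(float)
P=onz('wrist',c,158.5,i); (x,y),r=cv2.minEnclosingCircle(P[:,:2].astype(np.float32)); print('blank top circ',x,y,r)
# die block top
sub=g[60:215,215:360]; b=((g<75)).astype(np.uint8); b[:60]=0;b[215:]=0;b[:,:215]=0;b[:,360:]=0
# cavity rim: unwrap to metric top-down at z=40
xs=np.linspace(460,600,561); ys=np.linspace(180,40,561)
X,Y=np.meshgrid(xs,ys); M=R.from_quat(i['attitude']).as_matrix()
d=(np.stack([X,Y,np.full_like(X,40)],-1)-i['eye'])@M*[1,-1,-1]
rr=np.hypot(d[...,0],d[...,1]); th=np.arctan2(rr,d[...,2])
U=(i['cx']+i['fx']*th*d[...,0]/rr).astype(np.float32);V=(i['cy']+i['fy']*th*d[...,1]/rr).astype(np.float32)
t=cv2.remap(im,U,V,cv2.INTER_CUBIC); cv2.imwrite('pics/top6.png',t)
tg=cv2.GaussianBlur(cv2.cvtColor(t,cv2.COLOR_BGR2GRAY),(5,5),0)
# circle search for gradients, radius 23.5..26
gx=cv2.Sobel(tg,cv2.CV_32F,1,0);gy=cv2.Sobel(tg,cv2.CV_32F,0,1)
a=np.linspace(0,2*np.pi,180,endpoint=False);res=[]
mag=np.minimum(np.hypot(gx,gy),60)
for R_ in (22.5,23.5,24.5,25.5):
  for cx in np.arange(515,536,.5):
    for cy in np.arange(98,122,.5):
      u=((cx+R_*np.cos(a)-460)*4).astype(int);v=((180-cy-R_*np.sin(a))*4).astype(int)
      res.append((mag[v,u].mean(),R_,cx,cy))
res.sort(reverse=True);print(np.array(res[:8]))
```

```text
blank comp [ 237  237   90   85 6049] [281.2 278.6]
blank top circ 523.5308227539062 41.95587158203125 21.957731246948242
[[ 22.2  23.5 530.  108. ]
 [ 22.   24.5 529.5 107. ]
 [ 21.5  23.5 529.5 108. ]
 [ 21.5  23.5 530.  108.5]
 [ 21.4  24.5 530.  107. ]
 [ 20.8  23.5 530.5 108. ]
 [ 20.8  23.5 529.5 108.5]
 [ 20.6  24.5 529.  107. ]]
```

View pics/top6.png

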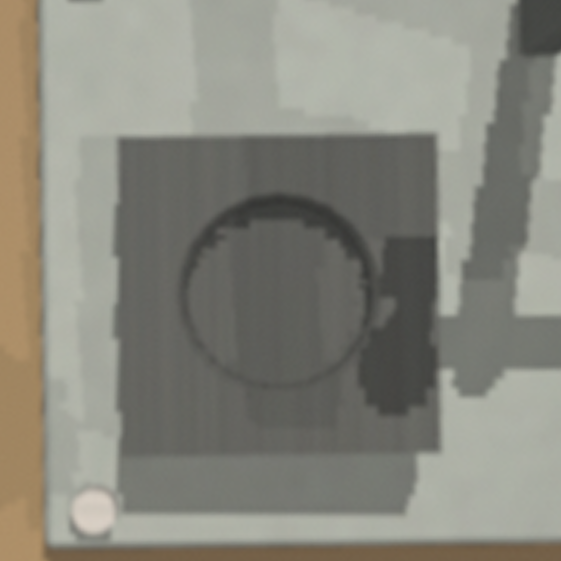

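Call:
carry_out(increments=[0,0.003,0.033,0,0,0,0.003,0.032,0,0,0,0,0,-0.045,0,0,0,0,-0.035,0,0,0,0,0,0])

```text
clock: 12.22
tcp_pos: [530.4, 105.2, 45.6]
tcp_rot: [0.709, 0.705, 0.012, 0.005]
contact_force: [-0.1, -1.0, -0.6]
gripper_width: 40.7
```

```bash
cat > top.py <<'E'
from h import *
def topdown(im,i,z,x0,x1,y0,y1,s=4):
    X,Y=np.meshgrid(np.arange(x0,x1,1/s),np.arange(y1,y0,-1/s)); M=R.from_quat(i['attitude']).as_matrix()
    d=(np.stack([X,Y,np.full_like(X,z)],-1)-i['eye'])@M*[1,-1,-1]
    rr=np.hypot(d[...,0],d[...,1])+1e-9; th=np.arctan2(rr,d[...,2])
    return cv2.remap(im,(i['cx']+i['fx']*th*d[...,0]/rr).astype(np.float32),(i['cy']+i['fy']*th*d[...,1]/rr).astype(np.float32),cv2.INTER_CUBIC)
E
python3 - <<'E'
from top import *
i=vision.camera_info('wrist'); snap('wrist','w7'); im=cv2.imread('pics/w7.png'); g=cv2.cvtColor(im,cv2.COLOR_BGR2GRAY)
s=monitor.sense(); print(s['tcp_pos'],s['contact_force'],s['gripper_width'])
zt=s['tcp_pos'][2]+31.8
m=(g>170).astype(np.uint8); n,l,st,ce=cv2.connectedComponentsWithStats(m); k=l[280,282]; print(st[k])
cs=cv2.findContours((l==k).astype(np.uint8),0,1)[0]; c=cv2.convexHull(max(cs,key=len))[:,0].astype(float)
print(cv2.minEnclosingCircle(onz('wrist',c,zt,i)[:,:2].astype(np.float32)))
t=topdown(im,i,40,460,600,40,180); cv2.imwrite('pics/top7.png',t)
E
```

```text
[531.22847109 105.19872691  46.97228297] [-0.79345318 -1.01259987 -0.38398601] 41.10636423972779
[ 237  237   90   85 6074]
((531.0206909179688, 105.81937408447266), 21.76268768310547)
```

View pics/top7.png

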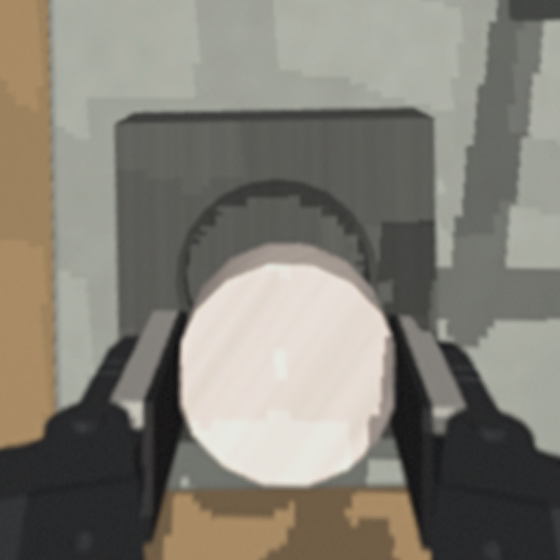

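The top-down view (4 px/mm) puts the block's rear edge at row 121 and its sides at 116 and 434, so the die centre is about 1.5 mm to −x and 3.7 mm to +y of the blank. Correcting and lowering.

Call:
carry_out(increments=[0,-0.0015,0.0035,0,0,0,0,0,-0.018,0,0,0,0,-0.004,0,0,0,0,0,0])

```text
clock: 12.78
tcp_pos: [531.5, 108.9, 27.0]
tcp_rot: [0.71, 0.704, 0.015, 0.007]
contact_force: [-0.3, 0.7, -0.4]
gripper_width: 41.0
```

Run:
```python
from top import *
i=vision.camera_info('wrist'); snap('wrist','w8'); im=cv2.imread('pics/w8.png'); g=cv2.cvtColor(im,cv2.COLOR_BGR2GRAY)
s=monitor.sense(); print(s['tcp_pos'],s['contact_force'],s['gripper_width'])
zt=s['tcp_pos'][2]+31.8
m=(g>170).astype(np.uint8); n,l,st,ce=cv2.connectedComponentsWithStats(m); k=l[280,282]
cs=cv2.findContours((l==k).astype(np.uint8),0,1)[0]; c=cv2.convexHull(max(cs,key=len))[:,0].astype(float)
print(zt,cv2.minEnclosingCircle(onz('wrist',c,zt,i)[:,:2].astype(np.float32)))
t=topdown(im,i,40,460,600,40,180); cv2.imwrite('pics/top8.png',t)
tg=cv2.cvtColor(t,cv2.COLOR_BGR2GRAY).astype(int)
for col in (150,278,410): print(col,tg[70:180:2,col].tolist())
print(tg[160,80:480:2].tolist())
```

```text
[531.5005532  108.93882711  27.05095832] [-0.51065986  0.21256048 -0.71624592] 41.28609518863657
58.850958315378854 ((531.9608154296875, 108.91706848144531), 21.88059425354004)
150 [171, 171, 171, 171, 171, 171, 171, 171, 171, 172, 172, 170, 165, 160, 158, 158, 158, 159, 154, 131, 90, 63, 63, 64, 65, 67, 78, 92, 97, 98, 97, 98, 98, 97, 97, 98, 98, 97, 97, 96, 97, 97, 97, 97, 97, 96, 92, 90, 91, 91, 89, 90, 90, 90, 90]
278 [160, 159, 160, 160, 160, 160, 160, 160, 161, 160, 161, 160, 160, 160, 160, 160, 161, 153, 126, 86, 66, 62, 64, 64, 68, 77, 87, 91, 91, 92, 91, 91, 92, 91, 91, 91, 91, 91, 91, 92, 91, 91, 92, 91, 91, 91, 92, 92, 92, 91, 92, 92, 93, 91, 83]
410 [174, 173, 172, 173, 173, 173, 172, 172, 172, 172, 172, 172, 173, 173, 173, 169, 154, 123, 84, 63, 63, 65, 67, 73, 83, 92, 95, 95, 94, 95, 94, 95, 95, 95, 95, 94, 94, 95, 94, 95, 94, 94, 94, 94, 94, 95, 95, 94, 95, 95, 95, 95, 96, 95, 94]
[160, 161, 161, 161, 161, 160, 160, 159, 160, 160, 160, 160, 160, 160, 159, 160, 154, 133, 105, 91, 89, 89, 91, 91, 93, 93, 91, 93, 94, 95, 96, 97, 96, 96, 95, 96, 95, 98, 98, 99, 100, 99, 99, 98, 99, 99, 99, 99, 98, 100, 99, 100, 97, 97, 96, 95, 96, 97, 98, 99, 99, 100, 100, 101, 100, 99, 98, 98, 99, 98, 97, 98, 97, 98, 99, 99, 100, 97, 97, 97, 97, 94, 92, 91, 92, 90, 89, 90, 92, 92, 91, 93, 93, 92, 92, 92, 91, 91, 91, 91, 91, 93, 93, 92, 92, 92, 92, 90, 91, 93, 92, 91, 90, 91, 90, 90, 91, 92, 92, 92, 91, 91, 88, 88, 90, 91, 91, 91, 92, 92, 92, 91, 92, 93, 92, 92, 92, 91, 93, 94, 93, 93, 92, 91, 92, 91, 91, 91, 91, 92, 93, 93, 93, 93, 92, 92, 92, 94, 95, 96, 96, 95, 95, 95, 95, 95, 94, 93, 91, 92, 93, 93, 94, 94, 93, 92, 100, 123, 151, 160, 161, 162, 161, 161, 162, 161, 162, 162, 163, 163, 158, 142, 119, 105, 102, 104, 105, 104, 104, 103]
```

Call:
carry_out(increments=[0,-0.003,0.001,0,0,0,0,0,-0.003,0,0,0,0,0,0])

```text
clock: 13.2
tcp_pos: [528.5, 110.1, 24.4]
tcp_rot: [0.71, 0.704, 0.016, 0.007]
contact_force: [-0.0, 0.4, -0.4]
gripper_width: 41.0
```

```bash
cat > chk.py <<'E'
from top import *
def chk(name):
    i=vision.camera_info('wrist'); snap('wrist',name); im=cv2.imread(f'pics/{name}.png'); g=cv2.cvtColor(im,cv2.COLOR_BGR2GRAY)
    s=monitor.sense(); print(s['tcp_pos'].round(1),s['contact_force'].round(1),s['gripper_width'])
    zt=s['tcp_pos'][2]+31.8
    m=(g>170).astype(np.uint8); n,l,st,ce=cv2.connectedComponentsWithStats(m); k=l[280,282]
    cs=cv2.findContours((l==k).astype(np.uint8),0,1)[0]; c=cv2.convexHull(max(cs,key=len))[:,0].astype(float)
    print(zt,cv2.minEnclosingCircle(onz('wrist',c,zt,i)[:,:2].astype(np.float32)))
    t=topdown(im,i,40,460,600,40,180); tg=cv2.cvtColor(t,cv2.COLOR_BGR2GRAY).astype(int)
    r=tg[160]; L=80+np.argmax(r[80:]<125); Rr=250+np.argmax(r[250:]>125)
    c=tg[:,278]; a=np.argmax(c[60:]<75)+60; b=a+np.argmax(c[a:]>80)
    print('die',460+(L+Rr)/8,180-b/4-40,L,Rr,b)
E
python3 -c "from chk import *;chk('w9')"
```

```text
[528.6 110.1  24.5] [ 0.4 -1.   0. ] 41.30323928158583
56.264264251678995 ((528.9194946289062, 110.09249877929688), 21.872583389282227)
die 528.75 109.75 115 435 121
```

Aligned within 0.4 mm. Lowering into the cavity.

Call:
carry_out(increments=[0,0,0,-0.003,0,0,0,0,-0.003,0,0,0,0,0,0])

```text
clock: 13.62
tcp_pos: [528.6, 110.1, 18.0]
tcp_rot: [0.71, 0.704, 0.016, 0.007]
contact_force: [-0.0, -0.3, -0.8]
gripper_width: 40.8
```

Call:
carry_out(increments=[0,0,0,-0.0015,0,1,0,0,0,0,1,0,0,0,0,1,0,0,0,0,1,0,0,0,0])

```text
clock: 14.25
tcp_pos: [529.2, 110.1, 17.5]
tcp_rot: [0.71, 0.704, 0.016, 0.007]
contact_force: [-0.0, 1.2, -0.6]
gripper_width: 85.3
```

Call:
carry_out(increments=[1,0,0,0,0,1,0,0,0.03,0,1,0,0,0.05,0,1,0,-0.055,0.03,0,1,0,0,0,0])

```text
clock: 14.88
tcp_pos: [528.7, 54.0, 130.1]
tcp_rot: [0.709, 0.705, 0.016, 0.007]
contact_force: [-0.7, 0.6, -0.7]
gripper_width: 85.5
```

Run:
```python
from top import *
i=vision.camera_info('wrist'); snap('wrist','w10'); im=cv2.imread('pics/w10.png')
s=monitor.sense(); print(s['tcp_pos'],s['contact_force'],s['gripper_width'])
t=topdown(im,i,40,460,720,40,240,3); cv2.imwrite('pics/top10.png',t)
for t,z in [('catch_axis',125),('catch_ball',165),('lever',75),('punch',220),('handle',295)]:
    for q in finder.spot_point('wrist',t)[:2]: print(t,round(q['score'],2),q['point'],onz('wrist',[q['point']],z,i)[0])
```

```text
[528.32647041  56.61631831 128.98598774] [-0.17890764  1.08068944 -0.2171746 ] 85.46388766766343
catch_axis 0.85 [370.5, 15.6] [578.90087962 186.85686049 125.        ]
lever 0.57 [464.1, 150.4] [671.46824872 111.90916837  75.        ]
lever 0.37 [369.1, 16.1] [593.58902923 206.00819032  75.        ]
```

View pics/top10.png

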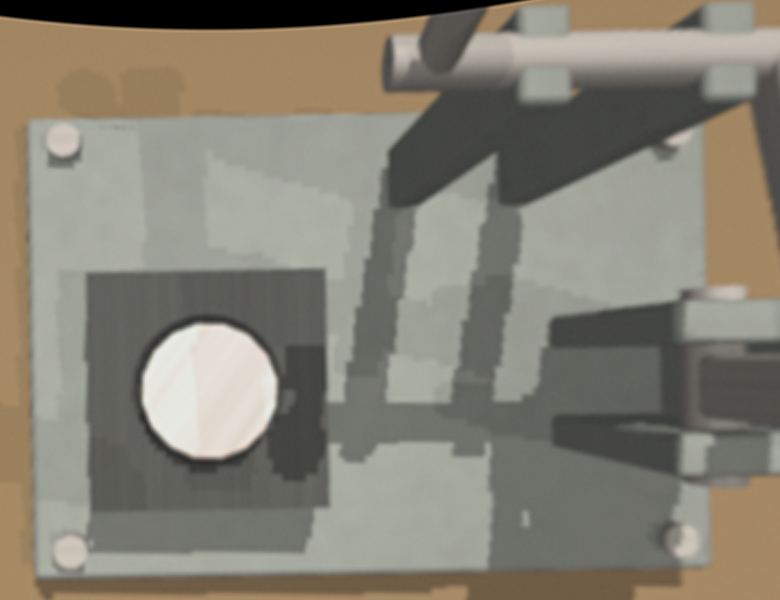

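The blank sits flat and centred in the cavity at about (208,390) in this view, with an even ring around it. This puts the press at about (573.7,110.6) with yaw 0.018. Next is the catch: shut the fingers and come in on the inner side of the ball.

Call:
carry_out(increments=[0,0,0,0.045,0,0,0.023,0.047,0,0,0,0.022,0.046,0,0,0,0,0,0,0,0,0,0,0,0])

```text
clock: 15.8
tcp_pos: [572.2, 155.7, 171.1]
tcp_rot: [0.707, 0.708, 0.012, 0.005]
contact_force: [1.0, 0.4, 0.6]
gripper_width: 0.1
```

Run:
```python
from h import *
np.set_printoptions(precision=1,suppress=True)
s=monitor.sense(); print(s['tcp_pos'],s['gripper_width'])
o={}
for c in ('wrist','scene','side'):
    i=vision.camera_info(c); snap(c,c+'11')
    for t in ('catch_ball','catch_axis','handle'):
        r=finder.spot_point(c,t)[:2]
        for q in r: print(c,t,round(q['score'],2),np.array(q['point']),onz(c,[q['point']],{'catch_ball':168,'catch_axis':125,'handle':295}[t],i)[0])
```

```text
[572.2 155.7 171.1] 0.08880154972850299
wrist catch_ball 0.6 [291.5 177.9] [578.3 197.8 168. ]
wrist catch_axis 0.75 [288.4 188.3] [578.5 184.7 125. ]
wrist catch_axis 0.46 [289.  180.6] [578.9 189.8 125. ]
scene catch_ball 0.57 [351.5 216.5] [573.5 201.1 168. ]
scene catch_axis 0.7 [347.2 226.1] [569.4 192.1 125. ]
scene handle 0.93 [341.9 214.3] [674.4 111.7 295. ]
scene handle 0.37 [336.4 228. ] [719.  75. 295.]
side catch_ball 0.59 [276.8 155.3] [584.7 210.8 168. ]
side catch_axis 0.65 [314.3 150.4] [732.  199.1 125. ]
side catch_axis 0.55 [279.5 170.7] [575.4 186.7 125. ]
side handle 0.81 [320.5 127.5] [667.9  99.1 295. ]
```

View pics/wrist11.png

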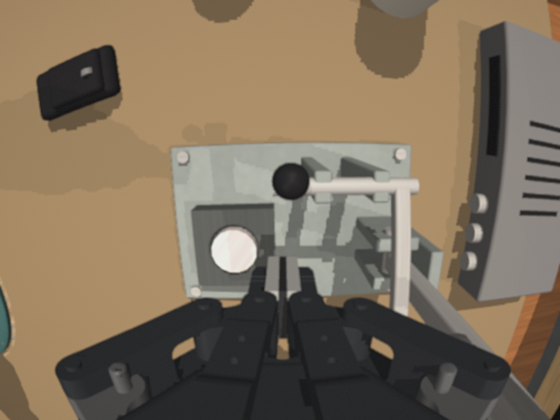

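Call:
carry_out(increments=[0,0.004,0,-0.036,0,0,0,0.012,0,0,0,0,0.015,0,0,0,0,0.012,-0.006,0,0,0,0.008,-0.006,0])

```text
clock: 17.02
tcp_pos: [577.4, 205.3, 125.7]
tcp_rot: [0.707, 0.707, 0.013, 0.006]
contact_force: [-0.5, -8.9, -3.9]
gripper_width: -0.1
```

```bash
cat > ball.py <<'E'
from h import *
np.set_printoptions(precision=1,suppress=True)
def ball(n):
    s=monitor.sense(); print(s['tcp_pos'],s['contact_force'])
    obs=[]
    for c in ('wrist','scene','side'):
        i=vision.camera_info(c); snap(c,c+n)
        for q in finder.spot_point(c,'catch_ball')[:1]:
            # intersect ray with plane x=578
            e,d=rays(c,[q['point']],i); k=(578-e[0])/d[0][0]; p=e+k*d[0]
            print(c,round(q['score'],2),np.array(q['point']),'x=578 plane',p, 'z=150',onz(c,[q['point']],150,i)[0],'z=125',onz(c,[q['point']],125,i)[0])
            obs.append((c,q['point'],i))
    if len(obs)>1: print(tri(obs))
E
python3 -c "from ball import *;ball('12')"
```

```text
[577.4 205.3 125.7] [-0.5 -8.9 -3.9]
wrist 0.97 [282.6 233.2] x=578 plane [578.  228.9 158.9] z=150 [578.2 226.  150. ] z=125 [578.9 218.  125. ]
scene 0.49 [354.6 217.3] x=578 plane [578.  209.9 165.7] z=150 [563.5 218.4 150. ] z=125 [540.4 232.  125. ]
side 0.45 [272.2 158.3] x=578 plane [578.  227.4 149.7] z=150 [577.7 227.  150. ] z=125 [597.  254.2 125. ]
[573.6 221.3 154.6]
```

Call:
carry_out(increments=[0,0,0.009,-0.005,0,0,0,-0.003,0.01,0,0,0,0,0.03,0,0,0,0.018,0,0,0,0,0,-0.02,0])

```text
clock: 17.95
tcp_pos: [578.9, 230.7, 144.4]
tcp_rot: [0.707, 0.707, 0.016, 0.006]
contact_force: [-0.1, 0.8, -0.7]
gripper_width: 0.0
```

```bash
python3 -c "from ball import *;ball('13')"
```

```text
[578.9 230.7 144.4] [-0.1  0.8 -0.7]
wrist 0.95 [274.1 250.4] x=578 plane [ 578.    -0.8 -477.5] z=150 [575.8 235.9 150. ] z=125 [575.9 226.5 125. ]
scene 0.46 [356.5 220.4] x=578 plane [578.  218.2 149.5] z=150 [578.4 217.9 150. ] z=125 [555.7 231.5 125. ]
side 0.66 [272.5 160.7] x=578 plane [578.  226.4 140.6] z=150 [570.8 216.3 150. ] z=125 [589.9 243.1 125. ]
[574.7 226.5 140.7]
```

Call:
carry_out(increments=[0,-0.001,0,-0.012,0,0,0,0,-0.01,0,0,0,0,-0.007,0,0,0,0,-0.004,0])

```text
clock: 18.75
tcp_pos: [577.9, 228.1, 109.0]
tcp_rot: [0.708, 0.706, 0.015, 0.006]
contact_force: [-1.1, 1.2, 3.0]
gripper_width: -0.3
```

```bash
python3 -c "from ball import *;ball('14')"
```

```text
[577.9 228.1 109. ] [-1.1  1.2  3. ]
wrist 0.67 [277.4 262. ] x=578 plane [578.  166.2 -29.2] z=150 [576.  241.6 150. ] z=125 [576.3 231.1 125. ]
scene 0.61 [356.6 224. ] x=578 plane [578.  220.3 132.9] z=150 [593.3 211.1 150. ] z=125 [570.9 224.5 125. ]
side 0.77 [269.6 160.9] x=578 plane [578.  242.7 130.2] z=150 [563.  221.3 150. ] z=125 [581.9 248.3 125. ]
[574.4 230.7 131.7]
```

Call:
carry_out(increments=[0,0,0,-0.003,0,0,0,0,-0.002,0])

```text
clock: 19.3
tcp_pos: [578.6, 228.3, 105.9]
tcp_rot: [0.708, 0.706, 0.016, 0.006]
contact_force: [-9.1, -2.0, 26.0]
gripper_width: 0.2
```

The catch is at its stop (26 N reaction). Lifting off and going over the lever's crossbar on the right side.

Call:
carry_out(increments=[0,0,0,0.055,0,0,0,0,0.06,0,0,0,0,0.06,0,0,0,0,0.055,0,0.7,0,0,0,0])

```text
clock: 19.92
tcp_pos: [577.1, 227.2, 342.7]
tcp_rot: [0.708, 0.706, 0.016, 0.006]
contact_force: [-0.5, 0.3, -0.6]
gripper_width: 16.9
```

Call:
carry_out(increments=[0.7,0.02,-0.045,0,0,0.7,0.02,-0.045,0,0,0.7,0.02,-0.045,0,0,0.7,0,0,0,0])

```text
clock: 20.42
tcp_pos: [637.2, 89.0, 340.1]
tcp_rot: [0.708, 0.707, 0.015, 0.005]
contact_force: [-0.6, 0.3, -0.2]
gripper_width: 59.7
```

Run:
```python
from ball import *
ball('15')
for c in ('wrist','scene','side'):
    i=vision.camera_info(c)
    for t in ('handle','lever','catch_axis'):
        for q in finder.spot_point(c,t)[:2]: print(c,t,round(q['score'],2),np.array(q['point']),onz(c,[q['point']],{'lever':75,'catch_axis':125,'handle':295}[t],i)[0])
    for q in finder.cut_out(c,'handle')[:1]: print('box',q['box'])
print(monitor.sense()['gripper_width'])
```

```text
[637.2  89.  340.1] [-0.6  0.3 -0.2]
wrist 0.76 [225.6  71.5] x=578 plane [578.  229.8 118.6] z=150 [582.6 223.7 150. ] z=125 [578.9 228.5 125. ]
scene 0.6 [359.  226.9] x=578 plane [578.  230.5 116.5] z=150 [607.6 212.5 150. ] z=125 [585.5 225.9 125. ]
side 0.57 [270.3 163.5] x=578 plane [578.  239.5 121.5] z=150 [556.6 209.  150. ] z=125 [575.3 235.7 125. ]
[577.9 231.7 121.2]
wrist handle 0.89 [333.4 194.9] [673.  119.9 295. ]
wrist lever 0.59 [304.6 164.4] [674.5 119.2  75. ]
wrist catch_axis 0.74 [226.5 107.9] [578.3 190.8 125. ]
box [286.7, 81.2, 353.6, 301.0]
scene handle 0.77 [340.4 214.4] [673.3 107.6 295. ]
scene lever 0.98 [335.1 263.6] [662.9 112.   75. ]
scene catch_axis 0.61 [345.7 228.1] [576.1 183.7 125. ]
box [311.7, 204.9, 369.9, 264.1]
side handle 0.96 [319.2 126.5] [668.4 105.6 295. ]
side handle 0.22 [206.9 210.9] [211.4   0.6 295. ]
side lever 0.87 [321.2 184. ] [674.8  96.3  75. ]
side catch_axis 0.62 [279.2 173.2] [566.8 177.1 125. ]
box [304.7, 119.3, 336.9, 180.1]
59.675016926529906
```

View pics/wrist15.png

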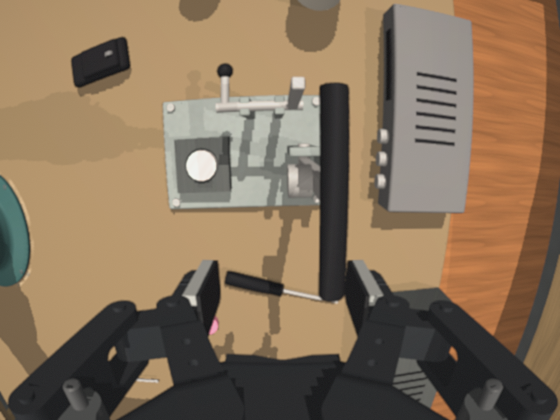

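The picture confirms that the catch rod points outward, ball at (225,72), with its bar upright out of the way. The crossbar runs along columns 320–348, rows 83–300. Descending on its right half.

Call:
carry_out(increments=[0.7,0.036,-0.021,0,0,0.7,0,0,-0.045,0,0.7,0,0,-0.037,0,0.7,0,0,0,0])

```text
clock: 21.82
tcp_pos: [674.1, 72.2, 257.7]
tcp_rot: [0.705, 0.709, 0.016, 0.005]
contact_force: [-0.2, 0.5, 0.2]
gripper_width: 59.7
```

Run:
```python
from ball import *
i=vision.camera_info('wrist'); a=snap('wrist','w16')
s=monitor.sense(); print(s['tcp_pos'],s['contact_force'],s['gripper_width'])
g=cv2.cvtColor(a,cv2.COLOR_RGB2GRAY).astype(int)
for r in (150,200,230): print(r,g[r,200:380:3].tolist())
for q in finder.cut_out('wrist','handle')[:1]:
    print(q['box'],q['score']); m=q['pixels']
    for r in (150,200,230): u=np.nonzero(m[r])[0]; print(r,u.min() if len(u) else 0,u.max() if len(u) else 0, onz('wrist',[[u.mean(),r]],295,i)[0] if len(u) else '')
```

```text
[674.8  72.2 259.6] [-0.2  0.1  0. ] 59.5267651643766
150 [208, 140, 139, 141, 140, 206, 206, 205, 204, 200, 201, 162, 134, 135, 134, 138, 163, 157, 156, 98, 34, 38, 42, 43, 48, 51, 54, 54, 55, 50, 49, 46, 46, 43, 40, 36, 135, 174, 175, 175, 174, 174, 174, 174, 174, 174, 174, 174, 174, 173, 173, 162, 162, 161, 161, 155, 114, 98, 226, 223]
200 [203, 201, 204, 204, 203, 200, 201, 199, 200, 198, 199, 199, 150, 134, 135, 142, 198, 197, 177, 131, 36, 35, 41, 45, 48, 50, 54, 52, 54, 50, 48, 47, 45, 43, 41, 35, 136, 175, 174, 174, 174, 174, 174, 174, 174, 174, 174, 174, 175, 174, 173, 167, 162, 134, 133, 111, 104, 84, 69, 70]
230 [173, 174, 172, 173, 173, 173, 174, 173, 173, 174, 173, 173, 173, 173, 174, 173, 173, 173, 174, 130, 60, 35, 38, 43, 46, 50, 51, 53, 52, 49, 47, 47, 45, 44, 41, 32, 158, 175, 174, 174, 175, 174, 174, 174, 174, 175, 174, 174, 174, 175, 174, 174, 173, 174, 146, 116, 117, 116, 117, 116]
[232.8, 5.9, 310.5, 356.8] 0.92
150 257 308 [674.  130.9 295. ]
200 259 307 [674.4 110.8 295. ]
230 260 307 [674.6  98.2 295. ]
```

Call:
carry_out(increments=[0,0,-0.004,0,0,0,0,0,0,0,0,0,0,0,0,0,0,0,0,0,0,0,0,0,0])

```text
clock: 22.55
tcp_pos: [675.0, 68.0, 264.6]
tcp_rot: [0.705, 0.709, 0.019, 0.006]
contact_force: [0.6, -1.3, -5.8]
gripper_width: 17.6
```

Call:
carry_out(increments=[0.6,0,0,0,0,0.6,0,0,0,0,0.6,0,0,-0.012,0,0.6,0,0,-0.003,0,0,0,0,0,0])

```text
clock: 23.18
tcp_pos: [675.8, 68.2, 249.6]
tcp_rot: [0.705, 0.709, 0.02, 0.007]
contact_force: [0.3, 0.1, 0.2]
gripper_width: 34.0
```

Call:
carry_out(increments=[0,0,0,0,0,0,0,0,0,0,0,0,0,0,0,0,0,0,0,0])

```text
clock: 23.68
tcp_pos: [675.6, 68.2, 249.8]
tcp_rot: [0.705, 0.709, 0.02, 0.007]
contact_force: [-1.4, 0.0, -1.0]
gripper_width: 18.3
```

Good grip on the bar. Pulling the lever along its arc.

Call:
carry_out(increments=[0,-0.033,-0.0005,-0.003,0,0,-0.032,-0.0005,-0.007,0,0,-0.031,-0.0005,-0.012,0])

```text
clock: 24.05
tcp_pos: [583.7, 66.5, 231.5]
tcp_rot: [0.704, 0.709, 0.025, 0.012]
contact_force: [8.2, 0.4, -1.4]
gripper_width: 18.2
```

Call:
carry_out(increments=[0,-0.032,-0.0005,-0.02,0,0,-0.026,-0.0005,-0.021,0,0,-0.022,0,-0.024,0,0,-0.0185,0,-0.027,0])

```text
clock: 24.55
tcp_pos: [488.1, 65.1, 142.3]
tcp_rot: [0.704, 0.709, 0.032, 0.017]
contact_force: [3.7, -1.2, 6.2]
gripper_width: 18.6
```

Call:
carry_out(increments=[0,-0.0175,0,-0.033,0,0,-0.0095,0,-0.0315,0,0,-0.004,0,-0.026,0])

```text
clock: 24.92
tcp_pos: [458.8, 64.6, 51.8]
tcp_rot: [0.705, 0.708, 0.036, 0.019]
contact_force: [-5.0, 0.4, 10.8]
gripper_width: 18.1
```

Call:
carry_out(increments=[0,-0.001,0,-0.011,0,0,0,0,-0.007,0,0,0,0,-0.002,0])

```text
clock: 25.3
tcp_pos: [457.6, 64.7, 31.0]
tcp_rot: [0.705, 0.709, 0.035, 0.019]
contact_force: [-6.8, -1.0, 8.7]
gripper_width: 18.1
```

Call:
carry_out(increments=[0,0,0,-0.003,0,0,0,0,-0.002,0])

```text
clock: 25.55
tcp_pos: [457.5, 64.7, 26.6]
tcp_rot: [0.704, 0.709, 0.035, 0.018]
contact_force: [-7.0, -0.9, 9.1]
gripper_width: 18.0
```

Call:
carry_out(increments=[0,0,0,-0.002,0,0,0,0,-0.002,0])

```text
clock: 25.8
tcp_pos: [457.5, 64.8, 25.0]
tcp_rot: [0.705, 0.708, 0.036, 0.017]
contact_force: [-35.4, -3.6, 94.9]
gripper_width: 18.2
```

Call:
carry_out(increments=[0,0.0005,0,0,0])

```text
clock: 25.92
tcp_pos: [457.4, 64.8, 25.9]
tcp_rot: [0.705, 0.708, 0.036, 0.016]
contact_force: [-9.1, -1.0, 5.1]
gripper_width: 18.0
```

Call:
carry_out(increments=[0,0,0,-0.001,0,0,0,0,-0.0008,0])

```text
clock: 26.18
tcp_pos: [457.4, 64.9, 25.6]
tcp_rot: [0.705, 0.708, 0.037, 0.015]
contact_force: [-11.6, -2.2, 24.8]
gripper_width: 18.6
```

Call:
carry_out(increments=[0,0,0,-0.0012,0])

```text
clock: 26.3
tcp_pos: [457.4, 65.0, 25.5]
tcp_rot: [0.705, 0.708, 0.037, 0.015]
contact_force: [-18.4, -2.8, 44.7]
gripper_width: 18.4
```

Run:
```python
from ball import *
ball('20')
for t,z in (('punch',47),('handle',75)):
    obs=[]
    for c in ('scene','side'):
        for q in finder.spot_point(c,t)[:1]: obs.append((c,q['point'],None)); print(t,c,round(q['score'],2),onz(c,[q['point']],z)[0])
    if len(obs)==2: print(t,tri(obs))
s=monitor.sense(); print(s['contact_force'],s['gripper_width'],s['clock'])
b=cv2.imread('pics/side20.png'); w=cv2.imread('pics/wrist20.png'); sc=cv2.imread('pics/scene20.png')
cv2.imwrite('pics/m20.png',np.hstack([cv2.resize(b[110:270,200:360],(400,400),interpolation=cv2.INTER_CUBIC),cv2.resize(w,(400,400))]))
```

```text
[457.4  65.   25.5] [-18.4  -2.8  44.7]
scene 0.66 [358.6 223.9] x=578 plane [578.  227.5 131. ] z=150 [595.  217.2 150. ] z=125 [572.6 230.7 125. ]
side 0.56 [283.1 208.9] x=578 plane [578.  177.6 -35.6] z=150 [456.5  14.2 150. ] z=125 [472.9  36.2 125. ]
[543.4 201.3  39.1]
punch scene 0.77 [534.9 110.2  47. ]
punch side 0.79 [525.4 100.1  47. ]
punch [530.5 110.3  39.6]
handle scene 0.92 [450.8 101.   75. ]
handle side 0.92 [442.6 104.4  75. ]
handle [444.9 105.1  70.8]
[-15.3  -2.1  37.5] 18.311396184989956 26.8
```

View pics/m20.png

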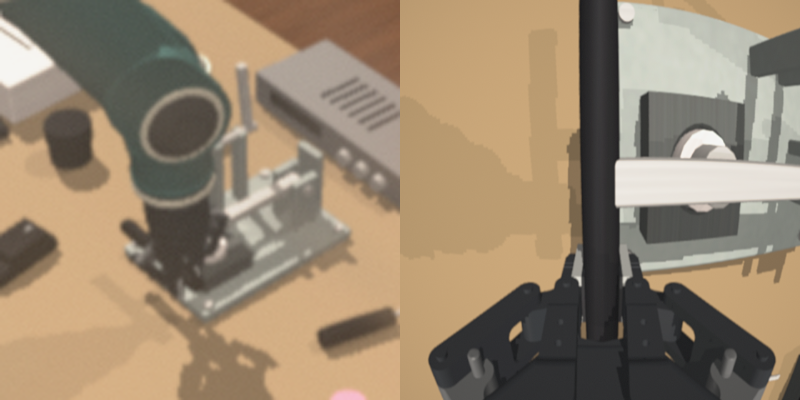

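The lever is level, the punch sits on the seated blank and the catch bar stands upright, clear of the lever. The force holds at about 37 N against roughly 9 N of spring.

```bash
python3 -c "
from bench import manip,monitor
manip.job_done(); s=monitor.sense(); print(s['clock'],s['tcp_pos'],s['contact_force'],s['gripper_width'])"
```

```text
the job is handed in; nothing more can be done
the job is handed in; nothing more can be done
```

I finished the job and handed it in at about 27 s. The larger round blank is in the die, the catch is fully over to the outside, and the arm is still holding the lever down.

**Last checks**
- **Blank:** it went in without resistance and looked flat and centred in the cavity. I did not measure its height.
- **Catch:** I pushed it until it met its stop (26 N). Afterwards the ball was about level with the shaft, at z of about 121 mm, and the bar stood clear of the lever.
- **Lever:** it is level with the punch on the blank. The wrist read about 37 N upward, against about 9 N from the spring alone, with the crossbar still gripped.
- **Other things on the desk:** I touched none of them, but did not measure them again at the end.

**What went wrong or disagreed**
- **First grasps:** the first two grasps closed above the blank. The shut fingertips sit about 21 mm behind the reported TCP, so I corrected for that after touching the blank's top with 24 N.
- **Crossbar:** I released and gripped it again about 15 mm lower, because the first grip was shallow.
- **Force peak:** while pressing, the wrist force briefly reached about 100 N (limit 120 N), so I eased off straight away.
- **Catch ball at the end:** the side camera's final reading of the ball was a false detection, as the arm was in the way. The scene camera still showed the ball tipped outward.

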